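# Rock a jammed locating block out of its jig

### The arm

A 7-joint arm with a two-finger parallel gripper is mounted at the origin on a cart in front of the work surface, level with it; the furniture and walls round the work are solid. World frame = base frame: x ahead of the robot, y to its left, z up, the work surface at z = 0. Lengths are in m, angles in rad, forces in N, time in s.
With the tool pointing down it reaches from about 0.35 to 0.9 m from the base axis. Payload 8.1 kg.
Tool frame: the origin (TCP) lies on the centre line of the jaws, within the pads' length; the fingertips stand 19 mm ahead of it and the grasp point (between the pads) is the TCP; z points along the fingers, y is the line along which they close (so a half turn about z gives the same grasp; the last joint's range is limited). The gripper opens to 92 mm and grips with 3 to 60 N. Pads are 19 mm wide; open, the fingers measure 130 mm over their backs; the gripper's body (75 mm by 190 mm) begins 47 mm behind the grasp point.
Start: joints at [-0.103, 0.434, 0.025, 1.573, -0.012, 1.134, -0.075], TCP at [0.625, -0, 0.246] pointing down, gripper open.
Joint ranges: [-2.62, 2.62], [-0.44, 2.09], [-1.27, 1.32], [0.08, 2.57], [-1.32, 4.46], [0.12, 2], [-2.74, 2.74]. Speed limits (rad/s): [2.22, 2.22, 3.01, 3.01, 3.14, 3.14, 3.14].

### API

Orientations are given as a unit quaternion [x, y, z, w].
In Python, from plant import bot, kin, monitor, imaging gives the robot as it stands. Calls block until the motion is done:
- bot.move_to(position, orientation): joint-space move of the TCP to a pose.
- bot.movel(position, velocity=0.15, rot=None, force_limit=None): straight line of the TCP; rot=None keeps the orientation; velocity is the mean speed in m/s. With force_limit (N) it stops when the force on the tool has changed by that much, and returns True; else False.
- bot.goto_joints(angles): joint-space move.
- bot.move_gripper(opening, strength=None): finger opening in m; strength is the grip in N (None keeps the last); returns when the fingers have stopped.
- bot.sleep(seconds).
- kin.solve_ik(position, orientation): joint angles nearest the present ones, or None.
- monitor.get_state(): the state.
- imaging.capture(name): name is "scene" or "side" or "wrist"; returns (picture, depth): 384x512x3 uint8, blue, green, red; 384x512 float32, m along the optical axis (not along the pixel's ray), 0 where there is no reading.
- imaging.camera_params(name): a dict with "camera_matrix" (3x3 intrinsics, pixels), "view" (4x4, takes a point from world to camera coordinates). Camera axes: x right, y down, z forward; pixel columns grow to the right and rows downward; lengths in m; the calibration is good to about 2 mm. A picture is of the moment at which its call begins: read the wrist's pose just before it. camera_params takes no time and is no camera call; for the wrist camera it gives the pose at the moment of the call.
A pose or a line that the arm cannot do raises bot.Unreachable and nothing moves.
- bot.hand_in(): hands the job in; it is judged then, once.
The state is a dict: "time_s": time; "joint_pos": joint angles; "qd": joint speeds; "joint_efforts": joint torques, N m; "position": TCP position; "tool_rot": TCP orientation; "wrist_force": force on the tool from outside, world axes, zero at the start; "ft_torque": the same for the moment, N m; "grip_width": finger opening in m; "finger_force": force on a finger pad.
Only numpy, scipy, OpenCV 4.12 (cv2) and the standard library are available. Lean on these libraries where they do the work, as an engineer would, in place of code of your own. Each camera call takes 0.05 s, during which the arm holds its last target. There are 200 camera calls.

### The job

The aluminium locating block with the black grip is jammed in the pocket of the jig plate on the bench. Take it by the grip, rock it from side to side along the pocket, several times to each side, so that it works its way up until it frees, then hold it upright about two centimetres clear above its pocket so that the pocket can be brushed out. Do not put it down or let go: finish while holding it there, and leave the other things on the bench where they lie.

Things in the scene. Friction and masses are not known exactly. Their poses are not given: they have to be found in the camera images.
- jig: the jig, fixed to the bench: a plywood board 130 x 200 x 12 mm (x, y, z) carrying a dark steel plate 76 x 150 x 40 mm, its top face 52 mm above the bench; brass-nutted plunger sleeves stick out to 49 mm from the centre on the long sides, 42 mm above the bench. Origin under the board's centre, z up, y along the pocket's length
- pocket_mouth (a point): centre of the mouth of the blind pocket, in the plate's top face (52 mm above the bench), axes as the jig's. The pocket is 27 mm (x) by 74 mm (y) and 34 mm deep. Four sprung noses, two in each long wall (y = +25 and -25 mm, 24 mm above the pocket floor), squeeze the block's broad faces
- locating_block: the jammed block, 0.4 kg give or take a quarter: aluminium body 24 mm (x) by 70 mm (y) by 58 mm high, on top a black grip post; origin at the centre of its underside, z up, axes as the jig's. It starts level on the pocket floor, 18 mm above the bench, and has 2 mm of play at each end of the pocket: seated it can tip about 6 degrees either way about its x axis
- block_grip (a point): middle of the grip post, on the block's axis 81 mm above its underside; axes as the block's. The post is 20 mm (x) by 30 mm (y) by 46 mm high, rounded, its top 122 mm above the bench at the start; the block's top face lies 23 mm below this point
- block_end (a point): middle of the block's lower edge at its +y end: 35 mm from the origin along y. Each end is held by friction of about 21 N (give or take a fifth): a straight pull takes some 42 N, tipping lifts one end at a time with about half, and a lifted end stays up. The noses let go of an end once it has risen 24 mm; the block is out of the pocket at 34 mm
- rosette_mid: bystander, to be left alone: largest plaster rosette, 100 x 92 x 19 mm; origin under its middle
- rosette_small: bystander, to be left alone: plaster rosette, 73 x 73 x 19 mm; origin under its middle
- rosette_old: bystander, to be left alone: smallest plaster rosette, 62 x 65 x 19 mm; origin under its middle
- chisel: bystander, to be left alone: chisel with orange handle, 232 mm long, 29 mm high; origin under its middle
- paint_brush_0: bystander, to be left alone: flat brush with wooden handle, 221 mm long, 15 mm high; origin under its middle
- sanding_block: bystander, to be left alone: block wrapped in abrasive paper, 67 x 113 x 43 mm; origin under its middle
There are look-alikes about, which are no part of the job. What is shaped like the locating_block but green is not meant.

How it is judged:
On the way, in this order (a step that is already met when the one before it is completed fails the run):
1. the block, still gripped in its pocket (underside less than 22 mm above the pocket floor), is tipped with its +y end up by 2 degrees or more (angle between locating_block's own y axis and vertical below 1.5358 rad and z of locating_block in the frame of jig below 0.04 m), for 0.05 s.
2. then, still gripped in its pocket, it is tipped the other way by 2 degrees or more (angle between locating_block's own y axis and vertical above 1.6058 rad and z of locating_block in the frame of jig below 0.04 m), for 0.05 s.
At the end, for the whole second after the job is handed in: The block is held in the fingers, at rest, upright within 8 degrees, its underside 5 to 40 mm above the plate's top face and within 20 mm sideways of the pocket's centre, touching no part of the jig (z of locating_block in the frame of jig between 0.057 and 0.092 m and horizontal distance between locating_block and pocket_mouth below 0.02 m and angle between locating_block's own z axis and vertical below 0.14 rad and contact force between locating_block and the fingers above 1 N and contact force between locating_block and jig below 0.2 N and linear speed of locating_block below 0.02 m/s); the arm keeps its last pose, push and grip.
It fails at once if another thing on the bench is shifted by more than 30 mm (distance of any of rosette_mid, rosette_small, rosette_old, chisel, paint_brush_0, sanding_block from where it was at the start of the episode above 0.03 m).
It also fails if it takes over 38 s, if anything falls off the work surface, if the arm or the gripper's body presses on something with over 40 N, if the wrist force passes 120 N, or if a joint passes its speed limit or range.

## Working session

There is one attempt and no reset: what is moved stays moved. The work goes in short steps, each a Python script; the robot and the scene stay as the last script left them, time stands still between calls to the robot, and variables do not carry over. Pictures are saved under pics/ and viewed, at most 10 in all, crops included, and the job is handed in when it is done.

```bash
mkdir -p pics; ls; python3 - <<'E'
from plant import bot,kin,monitor,imaging
import cv2,numpy as np
for n in ("scene","side"):
    p,d=imaging.capture(n); cv2.imwrite(f"pics/{n}0.png",p); np.save(f"pics/{n}0.npy",d)
    c=imaging.camera_params(n); print(n,np.round(c["camera_matrix"],1).tolist(),np.round(c["view"],3).tolist())
print(monitor.get_state())
E
```

```text
pics
scene [[416.5, 0.0, 255.7], [0.0, 416.5, 200.2], [0.0, 0.0, 1.0]] [[0.786, -0.618, -0.006, -0.563], [-0.479, -0.603, -0.638, 0.156], [0.391, 0.504, -0.77, 1.066], [0.0, 0.0, 0.0, 1.0]]
side [[401.1, 0.0, 252.2], [0.0, 401.1, 184.3], [0.0, 0.0, 1.0]] [[0.939, -0.344, -0.017, -0.565], [-0.157, -0.384, -0.91, 0.069], [0.306, 0.857, -0.414, 0.933], [0.0, 0.0, 0.0, 1.0]]
{'time_s': 0.1, 'joint_pos': array([-0.10258591,  0.43512801,  0.02499071,  1.57397575, -0.01160929,
        1.13402818, -0.07510336]), 'qd': array([ 8.84567486e-05, -1.52475131e-03,  1.52352465e-03, -4.68797831e-03,
       -3.99007196e-05, -9.63118189e-05, -1.42096563e-03]), 'joint_efforts': array([ 2.76666542e-03, -6.69124532e+01,  9.87763703e-01, -3.15145969e+01,
       -6.05509384e-02,  3.73947364e-02,  1.19628339e-04]), 'position': array([ 6.24573833e-01, -6.57029678e-05,  2.45051098e-01]), 'tool_rot': array([ 7.07144087e-01,  7.07069130e-01, -5.35171036e-04, -4.46608296e-04]), 'wrist_force': array([-0.08509015, -0.85367922, -0.15106876]), 'ft_torque': array([-0.03469674,  0.04247201,  0.02191051]), 'finger_force': 0.0, 'grip_width': 0.09207034764702865}
```

View pics/scene0.png

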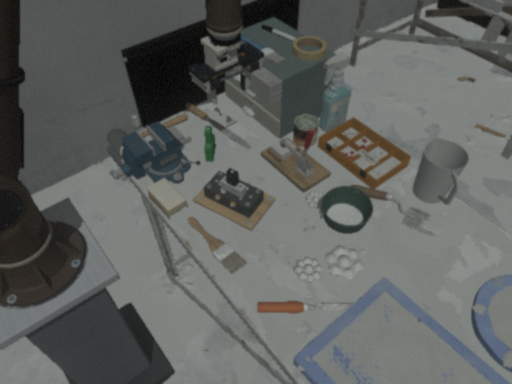

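View pics/side0.png

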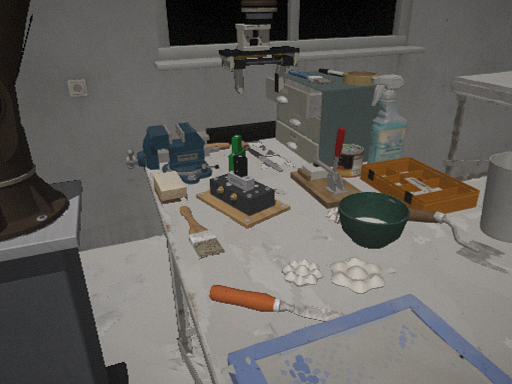

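The scene view shows the jig at about (235,197), with the black grip at (232,176). In the side view the jig is at about (242,197) and the grip at (241,165). The green look-alike is at (209,143) in the scene view. I'll zoom in and measure next.

```bash
cat > h.py <<'E'
from plant import bot,kin,monitor,imaging
import cv2,numpy as np
def ray(n,uv,cp=None):
    c=cp or imaging.camera_params(n);K=np.array(c["camera_matrix"]);V=np.array(c["view"])
    R=V[:3,:3];o=-R.T@V[:3,3]
    return o,R.T@np.linalg.inv(K)@np.array([uv[0],uv[1],1.])
def onz(n,uv,z,cp=None):
    o,d=ray(n,uv,cp);return o+d*(z-o[2])/d[2]
def tri(o1,d1,o2,d2):
    A=np.stack([d1,-d2],1);s=np.linalg.lstsq(A,o2-o1,rcond=None)[0]
    a,b=o1+s[0]*d1,o2+s[1]*d2;return (a+b)/2,np.linalg.norm(a-b)
def cloud(n,d,x0,x1,y0,y1,cp=None):
    c=cp or imaging.camera_params(n);K=np.array(c["camera_matrix"]);V=np.array(c["view"])
    v,u=np.mgrid[y0:y1,x0:x1];z=d[y0:y1,x0:x1]
    P=np.stack([(u-K[0,2])*z/K[0,0],(v-K[1,2])*z/K[1,1],z],-1)
    return (P-V[:3,3])@V[:3,:3]
E
python3 - <<'E'
from h import *
a=cv2.imread("pics/scene0.png")[150:240,180:290];b=cv2.imread("pics/side0.png")[125:230,180:310]
a=cv2.resize(a,(396*1,324),interpolation=cv2.INTER_CUBIC);b=cv2.resize(b,(401,324),interpolation=cv2.INTER_CUBIC)
cv2.imwrite("pics/crop1.png",np.clip(np.hstack([a,b])*1.5,0,255).astype(np.uint8))
for n,box in (("scene",(185,285,155,230)),("side",(190,295,140,225))):
    P=cloud(n,np.load(f"pics/{n}0.npy"),*box).reshape(-1,3)
    top=P[(abs(P[:,2]-.052)<.005)]; hi=P[(P[:,2]>.09)&(P[:,2]<.14)]
    print(n,len(top),cv2.minAreaRect(top[:,:2].astype(np.float32)*1000),len(hi),np.median(hi,0),hi.min(0),hi.max(0))
E
```

```text
scene 862 ((500.39495849609375, -119.51091766357422), (88.1297378540039, 227.18618774414062), 20.341707229614258) 156 [ 0.51150212 -0.1583163   0.11294021] [ 0.50165659 -0.17050707  0.09015386] [ 0.52991013 -0.13898846  0.12490971]
side 843 ((537.0657958984375, -74.23179626464844), (161.30816650390625, 322.1918029785156), 6.053055286407471) 324 [ 0.51186689 -0.15551614  0.10378797] [ 0.44225614 -0.1730905   0.09013643] [0.5864331  0.05937916 0.12245157]
```

View pics/crop1.png

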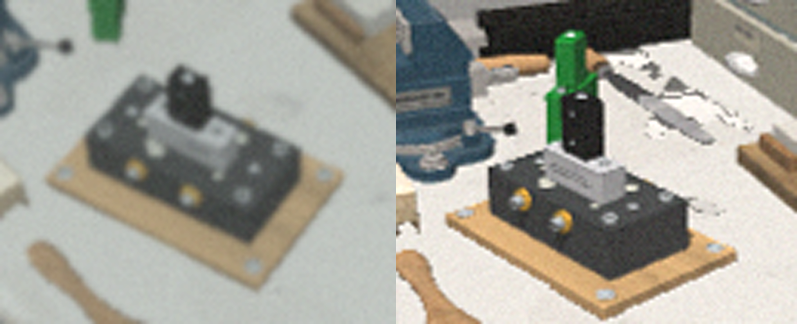

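The crop shows the black post on the silver block at crop (188,97) left and (583,127) right. Both views put the grip near (0.512, -0.157), with its top at about 0.123. The pocket runs from upper-left to lower-right. Now I'll look from above.

```bash
python3 - <<'E'
from h import *
q=monitor.get_state()["tool_rot"]
import json
for i,(x,y) in enumerate([(0.46,-0.157),(0.53,-0.13)]):
    bot.move_to([x,y,0.29],q); bot.sleep(.3)
    c=imaging.camera_params("wrist");p,d=imaging.capture("wrist")
    cv2.imwrite(f"pics/w{i}.png",p);np.save(f"pics/w{i}.npy",d)
    np.savez(f"pics/w{i}.npz",camera_matrix=c["camera_matrix"],view=c["view"])
    print(monitor.get_state()["time_s"],np.round(c["view"],3).tolist())
cv2.imwrite("pics/w01.png",cv2.resize(np.hstack([cv2.imread("pics/w0.png"),cv2.imread("pics/w1.png")]),(800,300),interpolation=cv2.INTER_AREA))
E
```

```text
1.375 [[1.0, 0.002, -0.002, -0.459], [0.002, -0.964, 0.265, -0.196], [-0.002, -0.265, -0.964, 0.392], [0.0, 0.0, 0.0, 1.0]]
2.125 [[1.0, -0.001, -0.001, -0.529], [-0.0, -0.964, 0.265, -0.17], [-0.001, -0.265, -0.964, 0.399], [0.0, 0.0, 0.0, 1.0]]
```

View pics/w01.png

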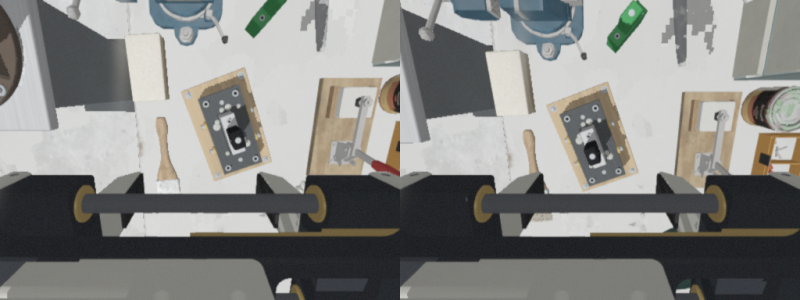

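Both wrist views show the jig whole: board centre at about (226,125) on the left and (593,137) on the right. The black grip top is at (237,138) and (593,155). Vise and sanding block are well clear. Next I'll segment the board, the plate and the grip.

```bash
python3 - <<'E'
from h import *
ctr=[(226*1.28,125*1.28),(193*1.28,137*1.28)]
tops=[];cps=[]
for i in (0,1):
    p=cv2.imread(f"pics/w{i}.png");d=np.load(f"pics/w{i}.npy");z=np.load(f"pics/w{i}.npz");cp=dict(z);cps.append(cp)
    P=cloud("wrist",d,0,512,0,384,cp)
    near=(np.hypot(P[...,0]-.51,P[...,1]+.157)<.135)&(d>0)
    hsv=cv2.cvtColor(p,cv2.COLOR_BGR2HSV)
    def rect(m,name,zz):
        m=cv2.morphologyEx(m.astype(np.uint8),cv2.MORPH_OPEN,np.ones((2,2)))
        n,l,s,c=cv2.connectedComponentsWithStats(m);k=1+np.argmax(s[1:,4]);m=l==k
        v,u=np.nonzero(m);h=cv2.convexHull(np.stack([u,v],1).astype(np.float32))[:,0]
        w=np.array([onz("wrist",q,zz,cp)[:2] for q in h])*1000
        r=cv2.minAreaRect(w.astype(np.float32));print(i,name,np.round(np.r_[r[0],r[1],r[2]],1),"depth z med",np.round(np.median(P[m][:,2]),4))
        return m
    wood=near&(hsv[...,1]>70)&(hsv[...,0]<28)&(hsv[...,2]>110)&(abs(P[...,2]-.012)<.01)
    rect(wood,"board",.012)
    plate=near&(abs(P[...,2]-.052)<.006);rect(plate,"plate",.052)
    blk=near&(abs(P[...,2]-.076)<.005);rect(blk,"blocktop",.076)
    g=near&(P[...,2]>.115)&(P[...,2]<.13);m=rect(g,"griptop",.122)
    v,u=np.nonzero(m);tops.append((u.mean(),v.mean()));print(np.round(P[m].mean(0),4),m.sum())
print(tri(*ray("",tops[0],cps[0]),*ray("",tops[1],cps[1])))
E
```

```text
0 board [ 585.4 -177.8    5.5   11.9   46.6] depth z med 0.0125
0 plate [ 517.9 -153.2   96.1  150.4   20.2] depth z med 0.0525
0 blocktop [ 518.  -152.6   23.6   70.2   20. ] depth z med 0.0765
0 griptop [ 517.4 -151.8   19.9   30.7   20.2] depth z med 0.1223
[ 0.5181 -0.1525  0.1189] 422
1 board [541.6 -69.5   8.2  17.1  77.8] depth z med 0.0126
1 plate [ 518.8 -153.1   95.7  151.3   20.9] depth z med 0.0525
1 blocktop [ 518.4 -152.5   24.2   70.5   20.4] depth z med 0.0763
1 griptop [ 518.1 -151.5   20.2   30.5   19.7] depth z med 0.1221
[ 0.5181 -0.1524  0.119 ] 405
(array([ 0.51798873, -0.15239536,  0.11855855]), np.float64(0.00010362263660219935))
```

Everything agrees with the text:

| Item | Measured | Expected |
|---|---|---|
| Block top | 24 x 70 mm at 76 mm | 24 x 70 mm at 76 mm |
| Plate, including sleeves | 96 x 150 mm at 52 mm | 98 x 150 mm at 52 mm |
| Grip | 20 x 30 mm, top 122 mm | 20 x 30 mm, top 122 mm |

The block centre is (0.518, -0.1525) with a yaw of 20.2°. I'll grasp along the block's y so the fingers can drive the tipping.

```bash
cat >> h.py <<'E'
from scipy.spatial.transform import Rotation as Rn
YAW=np.deg2rad(20.2);C=np.array([.5181,-.1525,0.]);G=.083  # G: TCP height above underside
T0=Rn.from_matrix(np.array([[1,0,0],[0,-1,0],[0,0,-1.]]))
def pose(zmid,th):
    """zmid: underside centre above pocket floor (m), th: deg, + = block +y end up"""
    B=Rn.from_euler('z',YAW)*Rn.from_euler('x',np.deg2rad(th))
    o=C+[0,0,.018+zmid]; e=np.array([0,0,max(.034-zmid,0)/2])
    lat=B.apply(e); o[:2]-=lat[:2]          # engaged part stays centred in the pocket
    return o+B.apply([0,0,G]),(B*T0).as_quat()
def rep(tag=""):
    s=monitor.get_state();B=Rn.from_quat(s["tool_rot"])*T0.inv()
    y=B.apply([0,1,0]);o=s["position"]-B.apply([0,0,G])
    print(tag,"t%.2f"%s["time_s"],"tilt %.2f"%np.degrees(np.arcsin(y[2])),"z_mm %.1f"%((o[2]-.018)*1e3),"F",np.round(s["wrist_force"],1),"M",np.round(s["ft_torque"],2),"w %.4f ff %.1f"%(s["grip_width"],s["finger_force"]))
E
python3 - <<'E'
from h import *
p,q=pose(0,0)
bot.move_to(p+[0,0,.09],q); rep("above")
print(bot.movel(p,velocity=.12,force_limit=15)); rep("down"); print(monitor.get_state()["position"]-p)
bot.move_gripper(.02,60); rep("grip")
pic,d=imaging.capture("side");cv2.imwrite("pics/s1.png",cv2.resize(pic[110:230,170:320],(750,600)))
E
```

```text
above t3.13 tilt -0.01 z_mm 90.4 F [ 0.7 -0.4 -0.4] M [0.01 0.1  0.03] w 0.0917 ff 0.0
False
down t4.03 tilt -0.03 z_mm 0.6 F [ 0.2  0.2 -0.6] M [ 0.06  0.09 -0.05] w 0.0914 ff 0.0
[ 0.00051011 -0.00015861  0.00063776]
grip t5.03 tilt 0.03 z_mm -0.0 F [-1.3  1.2  1.5] M [ 0.35  0.34 -0.12] w 0.0296 ff 60.0
```

View pics/s1.png

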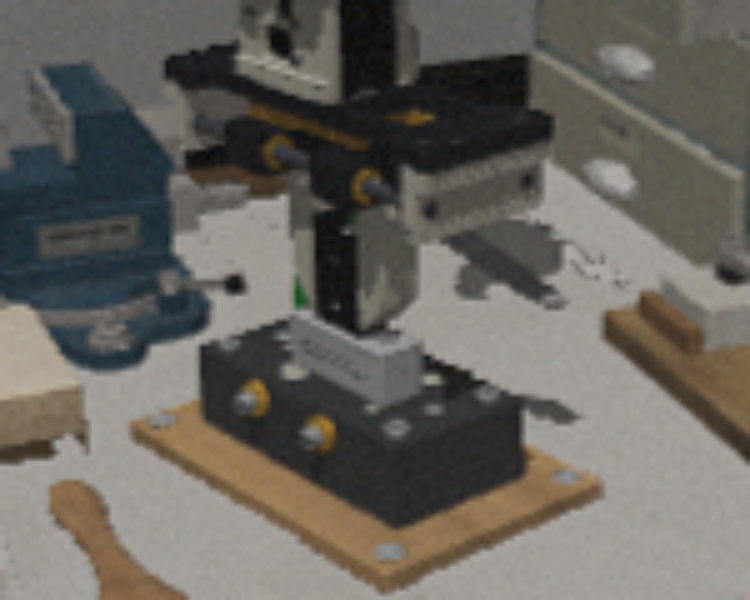

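The picture shows the fingers closed on the post at (350,260), and the opening of 29.6 mm matches its 30 mm. I'll do the first tips with small steps.

```bash
python3 - <<'E'
from h import *
a=b=0.
for k,(da,db) in enumerate([(5,0),(5,9)]):
    z=(da+db)/2e3; th=np.degrees(np.arcsin((da-db)/70))
    p,q=pose(z,th); bot.movel(p,velocity=.02,rot=q); rep(f"cmd z{z*1e3:.1f} th{th:.1f}"); bot.sleep(.25); rep(" settled")
    pic,d=imaging.capture("side");cv2.imwrite(f"pics/t{k}.png",pic)
cv2.imwrite("pics/t.png",np.hstack([cv2.resize(cv2.imread(f"pics/t{k}.png")[150:225,200:295],(400,316),interpolation=cv2.INTER_CUBIC) for k in (0,1)]))
E
```

```text
cmd z2.5 th4.1 t5.49 tilt 4.14 z_mm 2.5 F [-0.5  1.7  2.3] M [ 0.98  0.32 -0.12] w 0.0297 ff 60.0
 settled t5.74 tilt 4.08 z_mm 2.5 F [-0.2  0.9  0.2] M [ 0.77  0.28 -0.05] w 0.0298 ff 60.0
cmd z7.0 th-3.3 t6.43 tilt -3.38 z_mm 5.8 F [  4.5  -2.8 -19.7] M [-0.6  -1.02  0.05] w 0.0296 ff 60.0
 settled t6.68 tilt -3.33 z_mm 5.9 F [  4.4  -2.8 -22.3] M [-0.44 -1.09  0.1 ] w 0.0295 ff 60.0
```

View pics/t.png

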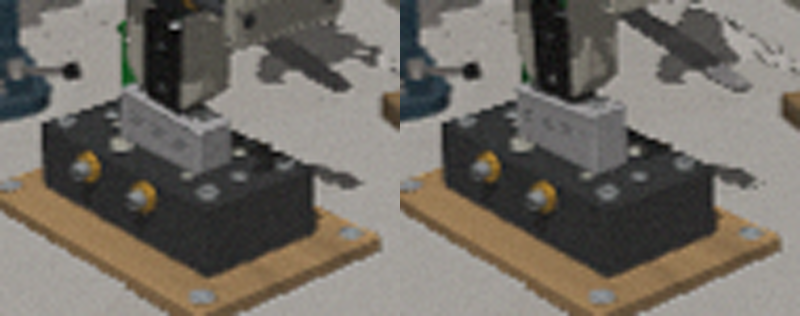

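The two pictures show the block tipped one way, then the other, and rising: its near end climbs from (205,165) to (605,165) relative to the plate. I'll keep rocking, checking the tilt of the block itself against its side-face edge.

```bash
python3 - <<'E'
from h import *
k=2
for da,db in [(14,8),(13,18.5)]:
    z=(da+db)/2e3; th=np.degrees(np.arcsin((da-db)/70))
    p,q=pose(z,th); bot.movel(p,velocity=.02,rot=q); bot.sleep(.25); rep(f"cmd z{z*1e3:.1f} th{th:.1f}")
    pic,d=imaging.capture("side");cv2.imwrite(f"pics/t{k}.png",pic);np.save(f"pics/t{k}.npy",d);k+=1
for k in (2,3):
    d=np.load(f"pics/t{k}.npy");P=cloud("side",d,200,295,140,225).reshape(-1,3)
    L=Rn.from_euler('z',-YAW).apply(P-C)
    m=(abs(L[:,0])<.016)&(abs(L[:,1])<.04)&(L[:,2]>.056)&(L[:,2]<.115)
    f=L[m]; tops=[]
    for y in np.arange(-.03,.031,.006):
        s=f[abs(f[:,1]-y)<.004]; tops.append((y*1e3,np.percentile(s[:,2],90)*1e3 if len(s)>4 else np.nan))
    print(k,np.round(tops,1).tolist())
cv2.imwrite("pics/tb.png",np.hstack([cv2.resize(cv2.imread(f"pics/t{k}.png")[150:225,200:295],(400,316),interpolation=cv2.INTER_CUBIC) for k in (2,3)]))
E
```

```text
cmd z11.0 th4.9 t7.67 tilt 4.87 z_mm 9.9 F [  4.7  -0.9 -27.3] M [-0.77 -1.43 -0.17] w 0.0297 ff 60.0
cmd z15.8 th-4.5 t8.77 tilt -4.53 z_mm 15.1 F [  4.9  -2.2 -25.3] M [ 0.03 -0.96  0.07] w 0.0300 ff 60.0
2 [[-30.0, 107.6], [-24.0, 106.5], [-18.0, 107.1], [-12.0, 107.8], [-6.0, 110.5], [-0.0, 110.6], [6.0, 109.5], [12.0, 110.7], [18.0, 110.5], [24.0, 107.0], [30.0, 87.5]]
3 [[-30.0, 93.5], [-24.0, 113.4], [-18.0, 107.8], [-12.0, 107.3], [-6.0, 107.8], [-0.0, 108.8], [6.0, 111.0], [12.0, 108.4], [18.0, 108.0], [24.0, 110.2], [30.0, 107.5]]
```

View pics/tb.png

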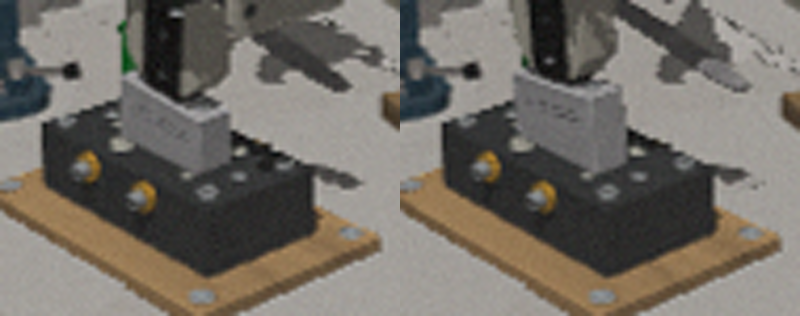

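Pictures: the face's top edge runs from (122,75) to (205,120) on the left and from (515,72) to (598,90) on the right, so the block itself tips both ways. I'll quantify this, then finish the last tips.

```bash
python3 - <<'E'
from h import *
R=Rn.from_euler('z',-YAW)
# automatically trace upper edge of the bright face: first bright grey pixel going up from plate, cast on plane local x=-12mm
for k in (0,1,2,3):
    im=cv2.imread(f"pics/t{k}.png");g=im.astype(int).mean(2)
    pts=[]
    for u in range(231,247,1):
        col=cv2.GaussianBlur(g.astype(np.float32),(3,3),0)[150:200,u]
        # plate/face boundary at bottom and face top: largest contiguous segment with 85<g<175
        o,d=ray("side",(u,0))
        m=(col>85);
        runs=np.flatnonzero(np.diff(np.r_[0,m,0]));st,en=runs[::2],runs[1::2]
        for s,e in zip(st,en):
            w=[]
            for v in (150+s-.5,150+e-.5):
                o,d=ray("side",(u,v));o=R.apply(o-C);d=R.apply(d);w.append((o+d*(-.012-o[0])/d[0])*1e3)
            if 45<w[1][2]<62 and w[0][2]<120: pts.append((w[0][1],w[0][2]))
    pts=np.array(pts)
    if len(pts)>4:
        f=np.polyfit(pts[:,0],pts[:,1],1);print(k,len(pts),"tilt %.1f top@0 %.1f"%(np.degrees(np.arctan(f[0])),f[1]),np.round(pts[::3]).tolist())
    else: print(k,len(pts))
rep()
E
```

```text
0 14 tilt 4.7 top@0 83.5 [[19.0, 88.0], [4.0, 83.0], [-7.0, 81.0], [-17.0, 80.0], [-32.0, 82.0]]
1 15 tilt -10.4 top@0 84.9 [[19.0, 86.0], [8.0, 84.0], [-3.0, 85.0], [-14.0, 84.0], [-25.0, 89.0]]
2 14 tilt 5.7 top@0 90.0 [[19.0, 96.0], [4.0, 90.0], [-7.0, 89.0], [-18.0, 87.0], [-32.0, 89.0]]
3 15 tilt -14.0 top@0 94.3 [[19.0, 93.0], [8.0, 92.0], [-4.0, 93.0], [-15.0, 96.0], [-25.0, 99.0]]
 t8.82 tilt -4.53 z_mm 15.1 F [  3.6  -1.9 -25.3] M [ 0.04 -0.89  0.12] w 0.0296 ff 60.0
```

The measured tilts follow the tool: +4.7, then about -4, +5 and about -5 degrees, with the underside below 22 mm throughout. So both steps are satisfied in either axis sense. Next are the last rocks, then the level lift.

```bash
python3 - <<'E'
from h import *
for da,db in [(22.5,17.5),(22,27.5),(29,28)]:
    z=(da+db)/2e3; th=np.degrees(np.arcsin((da-db)/70))
    p,q=pose(z,th); bot.movel(p,velocity=.02,rot=q); bot.sleep(.25); rep(f"cmd z{z*1e3:.1f} th{th:.1f}")
p,q=pose(.055,0); bot.movel(p,velocity=.03,rot=q); bot.sleep(.6); rep("up")
n=[]
for c in ("side","scene"):
    pic,d=imaging.capture(c); n.append(cv2.resize(pic[130:225,195:295] if c=="side" else pic[145:235,185:285],(400,370),interpolation=cv2.INTER_CUBIC))
cv2.imwrite("pics/end.png",np.hstack(n))
E
```

```text
cmd z20.0 th4.1 t9.82 tilt 4.05 z_mm 19.3 F [  3.6  -0.5 -27. ] M [-0.71 -1.21 -0.05] w 0.0298 ff 60.0
cmd z24.8 th-4.5 t10.84 tilt -4.41 z_mm 24.9 F [-1.7  5.1 -7.7] M [1.66 0.78 0.02] w 0.0300 ff 60.0
cmd z28.5 th0.8 t11.66 tilt 0.78 z_mm 28.6 F [ 0.4  0.5 -4.3] M [-0.    0.08 -0.01] w 0.0298 ff 60.0
up t13.29 tilt 0.00 z_mm 55.0 F [ 0.1 -0.1 -4.6] M [0.02 0.12 0.01] w 0.0298 ff 60.0
```

View pics/end.png

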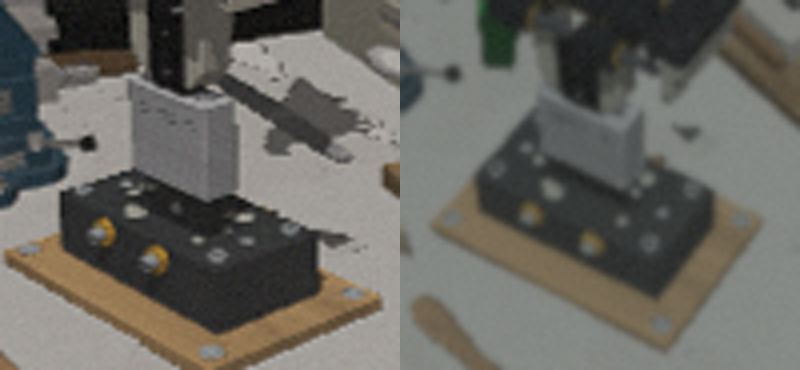

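The block hangs level in the fingers above the open pocket: its underside is at (185,195) in the left picture, clear of the pocket at (195,210). The wrist carries 4.6 N, which is just the block's weight, and the underside is 21 mm above the plate.

```bash
python3 -c "
from h import *
rep(); print(bot.hand_in())"
```

```text
t13.39 tilt 0.00 z_mm 55.0 F [ 0.1  0.3 -4.8] M [0.03 0.1  0.01] w 0.0296 ff 60.0
the job is handed in; nothing more can be done
None
```

I rocked the block three times to each side until it came free, and handed the job in with it held level about 21 mm above its pocket; the hand-in returned no verdict.

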